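# Lock a scent cartridge into the diffuser's bayonet socket

## Robot

A 7-joint arm with a two-finger parallel gripper is mounted at the origin on the work surface; the furniture and walls round the work are solid. World frame = base frame: x ahead of the robot, y to its left, z up, the work surface at z = 0. Lengths are in mm, angles in rad, forces in N, time in s.
With the tool pointing down it reaches from about 400 to 925 mm from the base axis. Payload 5.6 kg.
Tool frame: the origin (TCP) lies between the finger pads; the fingertips stand 25 mm ahead of it and the grasp point (between the pads) lies 6 mm ahead of it; z points along the fingers, x is the direction in which the jaws open and shut, and the axes are right-handed (so a half turn about z gives the same grasp; the last joint's range is limited). The gripper opens to 85 mm and grips with 20 to 120 N. Pads are 22 mm wide; open, the fingers measure 114 mm over their backs; the gripper's body (76 mm by 85 mm) begins 54 mm behind the grasp point. The pads swing forward as they close: fully open they stand 13 mm farther back than shut.
Start: joints at [1.178, 0.468, -0.012, 1.603, 0.006, 1.071, -0.056], TCP at [222.722, -610.657, 256.29] pointing down, gripper open.
Joint ranges: [-2.53, 2.53], [-0.31, 2.02], [-1.57, 1.55], [0.28, 2.44], [-1.29, 4.43], [0.15, 1.84], [-2.92, 2.92]. Speed limits (rad/s): [2.57, 2.57, 3.14, 3.14, 3.14, 3.14, 3.14].

## Interface

Orientations are given as [roll, pitch, yaw] about the fixed x, y, z axes, in that order (R = Rz(yaw) Ry(pitch) Rx(roll)).
In Python, from station import arm gives the robot as it stands. The module is installed in compiled form; this text tells all that it offers.
- The arm moves only by the tool send_rows, never from a script. Its argument "commands" is a list that holds one entry, the list of rows, each a list of 7 numbers: the shift along the tool's x, y, z in m, then the turn, a rotation vector about the tool's x, y, z in rad, then the finger opening in m, from 0 to 0.0854. In form: [[[dx, dy, dz, rx, ry, rz, hand], ...]]. A call has 1 to 5 rows; each row is the pose to reach, as a shift and turn from the pose commanded when the call began, along the tool's axes at that moment; what a row does not reach only later rows make up. A row lasts 1/10 s, in which the tool goes at most 50 mm and 8.59 degrees, less where a joint would pass 70% of its speed; a pose out of reach is approached as far as the arm can. A call with a gripper value outside its range is refused whole. The fingers move at their own pace and stop on an object; "grip_force" is the grip in N (left out, the last holds). Time passes only in rows, so rows that repeat a pose let the fingers close. It gives the time, the measured TCP pose, the force and the opening at its end, in the units of the state.
- arm.state(): the state, without advancing time (a new reading comes with each control period).
- arm.grab_frame(name): name is "scene" or "top" or "wrist"; returns (picture, depth): 420x560x3 uint8, red, green, blue; 420x560 float32, mm along the optical axis (not along the pixel's ray), 0 where there is no reading.
- arm.camera_info(name): a dict with "vfov" (degrees; the focal length in pixels is half the picture's height over the tangent of half this angle, whatever the lens; pixels are square), "cx", "cy" (the principal point, pixels), "world_to_cam" (4x4, takes a point from world to camera coordinates). Camera axes: x right, y up, looking along -z (the intrinsics and any distortion apply to the point x, -y, -z); pixel columns grow to the right and rows downward; lengths in mm; the calibration is good to about 2 mm. A picture is of the moment at which its call begins: read the wrist's pose just before it. camera_info takes no time and is no camera call; for the wrist camera it gives the pose at the moment of the call.
- arm.hand_in(): hands the job in, once; it reports no verdict.
The state is a dict: "time": time; "joint_positions": joint angles; "dq": joint speeds; "joint_efforts": joint torques, N m; "eef_pos": TCP position; "tool_rot": TCP orientation; "wrist_force": force on the tool from outside, world axes, zero at the start; "torque": the same for the moment, N m; "gripper_width": finger opening in mm.
Only numpy, scipy, OpenCV 4.12 (cv2) and the standard library are available. Lean on these libraries where they do the work, as an engineer would, in place of code of your own. Each camera call takes 0.05 s, during which the arm holds its last target. There are 200 camera calls.

## Task

Fit the orange-capped scent cartridge into the diffuser: push its two lugs down through the slots of the grey bayonet ring, hold it down against the spring and twist it clockwise, seen from above, about a quarter turn, until it is just about at its stop, so that it snaps up into its locked seat and stays there when you let go. The ring does not always stand at the same angle, so feel for the slots and never force the cartridge against the diffuser. Leave the blue cartridge and the other things on the bench where they are.

Things in the scene. Friction and masses are not known exactly. Their poses are not given: they have to be found in the camera images.
- cartridge_amber: The loose cartridge to fit, upright on the bench: white round body 40 mm across with a chamfered foot, orange cap 58 mm across (34 to 44 mm up), orange grip bar on top. Height 76 mm, mass 0.1 to 0.21 kg. Origin: centre of the underside; z up, x along the grip bar. A half turn about z gives the same fit.
- amber_grip (a point): Middle of the orange cartridge's grip bar, 60 mm above its underside. The bar is 50 mm long (along x), 18 mm wide (along y), 32 mm tall, its top 76 mm above the underside.
- amber_lugs (a point): On the orange cartridge's axis at the underside of its two lugs, 14 mm above the cartridge's underside. The lugs point along +x and -x, in line with the bar; they are 8 mm wide, 6 mm tall and reach 26 mm from the axis.
- cartridge_blue: A second loose cartridge of the same shape and size with a blue cap and bar; a bystander.
- diffuser: The diffuser, fixed to the bench: white round housing 116 mm across with a grey bayonet ring 68 mm across standing up from it. Origin: centre of its foot at bench level; z up, along the socket's axis. The ring's two entry slots lie along +x and -x, but the ring is clocked by up to 0.35 rad either way from that; this offset is not reported. The ring does not turn in use.
- ring_top (a point): Centre of the ring's flat top, 60 mm above the diffuser's foot. Bore 43 mm. Two opposite entry slots 12 mm wide, marked by white dots (lugs pass with 4 degrees of play either side). While its lugs rest on the ring's top the cartridge's underside is 14 mm below this point; pushed fully home it is 34 mm below, the cap landing on the ring.
- plate (a point): On the axis, top of the steel spring plate at rest, 18 mm below the ring's top (fixed point). It meets the cartridge's underside there: 4 N to start it, 0.4 N more per mm, about 10 N with the cartridge fully home. A cartridge let go without being locked rises to here.
- locked_seat (a point): Where the cartridge's underside stands when locked: 27 mm below the ring's top. To turn, push the underside at least 30 mm below the ring's top. Only clockwise (from above) is free: pockets after 68 degrees, hard stop after 84; let up in between, the spring lifts the lugs 3 mm into the pockets. More than 40 N between cartridge and diffuser breaks them.
- beaker: Clear beaker 47 mm wide, 55 mm tall, origin at the centre of its underside; a bystander.
- label_roll: Roll of white labels lying flat, 64 mm wide, 26 mm tall, origin at the centre of its underside; a bystander.
- crimp_tin: Flat round tin with a green lid, 59 mm wide, 26 mm tall, origin at the centre of its underside; a bystander.
- atomiser_gold: Slim glass atomiser with a gold cap, 18 mm wide, 80 mm tall, standing, origin at the centre of its underside; a bystander.
- atomiser_black: Slim glass atomiser with a black cap, 18 mm wide, 80 mm tall, standing, origin at the centre of its underside; a bystander.
Mind the look-alikes: they are no part of the job. Leave any green, turquoise or yellow look-alike of the cartridge_amber alone.

How it is judged (in metres and radians):
On the way:
1. the orange cartridge is pushed down through the slots, against the spring (z of cartridge_amber in the frame of diffuser below 0.0305 m and horizontal distance between cartridge_amber and diffuser below 0.005 m), for 0.1 s.
At the end, for the whole second after the job is handed in: The orange cartridge sits upright (within 4 degrees) and centred (within 4 mm) in the diffuser, at rest, its lugs held up in the locking pockets by the spring: its underside 31.3 to 35 mm above the diffuser's foot (half-turned it is lower, unlocked it is higher) (z of cartridge_amber in the frame of diffuser between 0.0313 and 0.035 m and horizontal distance between cartridge_amber and diffuser below 0.004 m and angle between cartridge_amber's own z axis and vertical below 0.07 rad and linear speed of cartridge_amber below 0.01 m/s and angular speed of cartridge_amber below 0.1 rad/s); the robot touches nothing.
It fails at once if the cartridge is forced: more than 40 N between the orange cartridge and the diffuser (contact force between cartridge_amber and diffuser above 40 N).
It fails at once if the blue cartridge or another bystander is moved by more than 25 mm (distance of any of cartridge_blue, beaker, label_roll, crimp_tin, atomiser_gold, atomiser_black from where it was at the start of the episode above 0.025 m).
It also fails if it takes over 72 s, if anything falls off the work surface, if the arm or the gripper's body presses on something with over 40 N, if the wrist force passes 120 N, or if a joint passes its speed limit or range.

## Working session

There is one attempt and no reset: what is moved stays moved. The work goes in short steps, Python scripts to look and compute and a tool call to move; the robot and the scene stay as the last step left them, time stands still between calls to the robot, and variables do not carry over. Pictures are saved under pics/ and viewed, about 8 in all and at most 12, crops included, and the job is handed in when it is done.

Besides the shell and the picture viewer there is one more tool, called after "Call:" by a JSON object that holds its "fn" and its "kwargs". send_rows: Moves the arm, as the interface text tells. Its arguments: {"type":"object","properties":{"commands":{"type":"array"},"grip_force":{"type":"number"}},"required":["commands"]}

```bash
mkdir -p pics
python3 - <<'E'
from station import arm
import cv2,numpy as np
print(arm.state())
for n in("top","scene"):
    p,d=arm.grab_frame(n); np.savez(n+'0.npz',p=p,d=d)
    cv2.imwrite(f'pics/{n}0.png',p[:,:,::-1]); i=arm.camera_info(n); print(i)
E
```

```text
{'time': 0.0, 'joint_positions': array([ 1.17798052,  0.4684102 , -0.0116406 ,  1.60365327,  0.00601475,
        1.07140723, -0.05633416]), 'dq': array([-6.83854869e-04, -5.35904262e-04, -3.22996208e-04,  2.45631718e-04,
        2.32725082e-04,  1.24438461e-05, -4.75580712e-04]), 'joint_efforts': array([ 2.46986610e-04, -5.32384622e+01,  2.18354008e-02, -2.51304674e+01,
        1.14965503e-02,  7.74496322e-03, -1.41932239e-05]), 'eef_pos': array([ 222.54384155, -610.14876132,  255.304612  ]), 'tool_rot': array([ 3.14146930e+00,  1.83916947e-03, -1.22103780e+00]), 'wrist_force': array([-0.26966935, -0.11603047,  0.40125761]), 'torque': array([ 0.01331193,  0.00823189, -0.00087443]), 'gripper_width': 85.79078042769109}
{'vfov': 51.37876804775464, 'cx': 278.7627770720443, 'cy': 212.4677756888821, 'world_to_cam': array([[-1.77983904e-02, -9.99406325e-01, -2.94993967e-02,
         1.74732463e+01],
       [ 9.96619588e-01, -2.01000184e-02,  7.96579355e-02,
        -4.33676631e+02],
       [-8.02035830e-02, -2.79818935e-02,  9.96385668e-01,
        -1.19488905e+03],
       [ 0.00000000e+00,  0.00000000e+00,  0.00000000e+00,
         1.00000000e+00]])}
{'vfov': 53.45873817749195, 'cx': 277.7222436193467, 'cy': 219.60630573266462, 'world_to_cam': array([[ 7.67316191e-01, -6.40819562e-01,  2.40031778e-02,
        -3.28502714e+02],
       [ 2.71384346e-01,  3.58413483e-01,  8.93247061e-01,
        -1.58116170e+02],
       [-5.81013253e-01, -6.78888846e-01,  4.48924866e-01,
        -9.96640778e+02],
       [ 0.00000000e+00,  0.00000000e+00,  0.00000000e+00,
         1.00000000e+00]])}
```

View pics/top0.png

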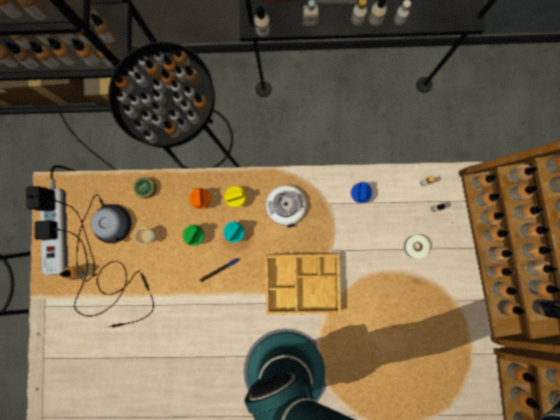

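View pics/scene0.png

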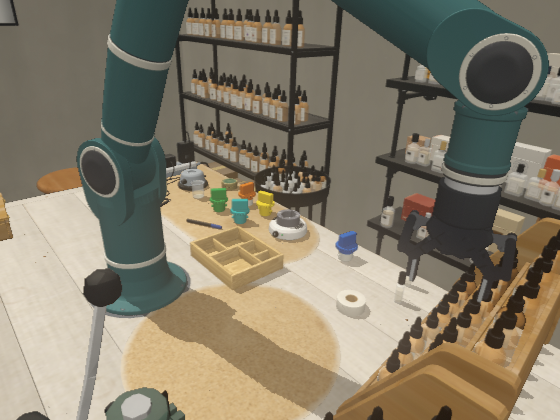

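The top view shows the orange cartridge at (200,198), the diffuser at (287,204), and yellow, green and turquoise look-alikes nearby. The scene view agrees.

```bash
cat > h.py <<'E'
import numpy as np, cv2
from station import arm
def K(i): return 210/np.tan(np.radians(i['vfov']/2))
def cast(i,uv,z):
    uv=np.atleast_2d(uv).astype(float); f=K(i); W=i['world_to_cam']; R=W[:3,:3]; c=-R.T@W[:3,3]
    d=np.c_[(uv[:,0]-i['cx'])/f,-(uv[:,1]-i['cy'])/f,-np.ones(len(uv))]@R
    return c+d*((z-c[2])/d[:,2])[:,None]
def mask(p,lo,hi,smin=140,vmin=60):
    h=cv2.cvtColor(p,cv2.COLOR_RGB2HSV)
    return cv2.inRange(h,(lo,smin,vmin),(hi,255,255))
def blobs(m,amin=30):
    n,l,s,c=cv2.connectedComponentsWithStats(m)
    return [(s[k,4],c[k],s[k,:4],l==k) for k in range(1,n) if s[k,4]>amin]
def pts(i,d,m):
    v,u=np.nonzero(m&(d>0)); z=d[v,u]; f=K(i); W=i['world_to_cam']
    P=np.c_[(u-i['cx'])/f*z,-(v-i['cy'])/f*z,-z]
    return (P-W[:3,3])@W[:3,:3]
E
python3 - <<'E'
from h import *
i=arm.camera_info('top'); q=np.load('top0.npz'); p,d=q['p'],q['d']
for nm,lo,hi in(('orange',3,14),('blue',105,125),('yellow',22,32),('turq',85,97),('green',50,80)):
    for a,c,b,m in blobs(mask(p,lo,hi,150,90),100):
        P=pts(i,d,m)
        print(nm,a,c.round(1),b,cast(i,c,44).round(0),'depth med',np.median(P,0).round(0),P[:,2].max().round(0))
        if nm=='orange' : 
            T=P[P[:,2]>62]; print(len(T),T.mean(0)) if len(T) else 0
print('ring',cast(i,(289,204),60))
E
python3 - <<'E'
import cv2,numpy as np
p=cv2.imread('pics/top0.png')[170:260,170:330]
cv2.imwrite('pics/c1.png',cv2.resize(p,(800,450),interpolation=cv2.INTER_CUBIC))
E
```

```text
orange 387 [199.8 198.1] [189 187  23  23] [[476. 224.  44.]] depth med [475. 219.  46.] 81.0
140 [474.70877649 224.92633576  74.75513252]
blue 302 [361.3 192.2] [352 183  20  19] [[ 483. -216.   44.]] depth med [ 481. -211.   49.] 82.0
yellow 398 [234.3 196.4] [223 186  23  22] [[478. 129.  44.]] depth med [475. 128.  45.] 81.0
turq 284 [233.2 231.7] [224 222  20  20] [[382. 133.  44.]] depth med [381. 131.  48.] 81.0
green 230 [191.9 234.9] [183 225  21  20] [[375. 246.  44.]] depth med [374. 242.  71.] 83.0
ring [[452.74017047 -19.82329799  60.        ]]
```

View pics/c1.png

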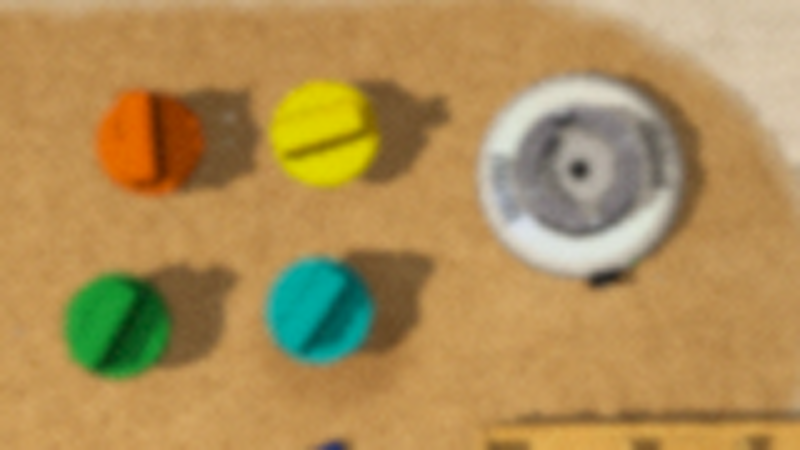

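The crop shows the amber bar running nearly vertical in the image, so along world x, at about (149,140). The ring is centred near (580,170) with a pale slot mark at the bottom (585,210). I need the wrist camera close up to see it properly.

```bash
cat >> h.py <<'E'
from scipy.spatial.transform import Rotation as Ro
def rel(x,y,z,yaw):
    s=arm.state(); R=Ro.from_euler('xyz',s['tool_rot']); T=Ro.from_euler('xyz',[np.pi,0,yaw])
    sh=R.inv().apply(np.array([x,y,z])-s['eef_pos'])/1000; rv=(R.inv()*T).as_rotvec()
    print('t',round(s['time'],2),'pos',s['eef_pos'].round(1),'rot',s['tool_rot'].round(3),'q7',s['joint_positions'][6].round(2),'F',s['wrist_force'].round(1)); print('rel',sh.round(4),rv.round(4))
E
python3 - <<'E'
from h import *
rel(400,-20,255,np.pi/2)
i=arm.camera_info('wrist');W=i['world_to_cam'];R=W[:3,:3];s=arm.state()
T=Ro.from_euler('xyz',s['tool_rot']).as_matrix()
print(i['vfov'],i['cx'],i['cy'],'cam in tool',T.T@(-R.T@W[:3,3]-s['eef_pos']),'\n',(R@T).round(3))
E
```

```text
t 0.1 pos [ 222.5 -610.3  255.5] rot [ 3.141e+00  1.000e-03 -1.221e+00] q7 -0.06 F [-0.2 -0.4 -0. ]
rel [-0.4937 -0.369   0.0011] [-2.1000e-03  6.0000e-04 -2.7918e+00]
62.15141157879774 286.31099148844845 213.17521972663184 cam in tool [-9.69531032e-02 -7.70597002e+01 -1.18229962e+02] 
 [[ 1.    -0.001 -0.001]
 [-0.    -0.955  0.298]
 [-0.001 -0.298 -0.955]]
```

Call:
{"fn": "send_rows", "kwargs": {"commands": [[[-0.484,-0.398,0,0,0,-2.79,0.085],[-0.484,-0.398,0,0,0,-2.79,0.085],[-0.484,-0.398,0,0,0,-2.79,0.085],[-0.484,-0.398,0,0,0,-2.79,0.085],[-0.484,-0.398,0,0,0,-2.79,0.085]]]}}

```text
time: 0.6
eef_pos: [305.9, -372.7, 256.0]
tool_rot: [3.142, 0.0, -0.465]
wrist_force: [1.0, -0.5, 0.0]
gripper_width: 85.0
```

```bash
python3 -c "
from h import *
rel(430,-20,255,np.pi/2)"
```

```text
t 0.6 pos [ 305.9 -372.7  256. ] rot [ 3.142  0.    -0.465] q7 0.29 F [ 1.  -0.5  0. ]
rel [-0.0473 -0.3709  0.001 ] [-3.0000e-04  3.0000e-04 -2.0358e+00]
```

Call:
{"fn": "send_rows", "kwargs": {"commands": [[[-0.047,-0.371,0,0,0,-2.036,0.085],[-0.047,-0.371,0,0,0,-2.036,0.085],[-0.047,-0.371,0,0,0,-2.036,0.085],[-0.047,-0.371,0,0,0,-2.036,0.085],[-0.047,-0.371,0,0,0,-2.036,0.085]]]}}

```text
time: 1.1
eef_pos: [390.4, -137.7, 256.3]
tool_rot: [3.141, 0.0, 0.285]
wrist_force: [1.9, 0.3, -0.2]
gripper_width: 85.0
```

```bash
python3 -c "
from h import *
rel(430,-20,255,np.pi/2)"
```

```text
t 1.1 pos [ 390.4 -137.7  256.3] rot [3.141 0.    0.285] q7 0.48 F [ 1.9  0.3 -0.2]
rel [ 0.0711 -0.1018  0.0013] [ 6.0000e-04  5.0000e-04 -1.2861e+00]
```

Call:
{"fn": "send_rows", "kwargs": {"commands": [[[0.071,-0.102,0,0,0,-1.286,0.085],[0.071,-0.102,0,0,0,-1.286,0.085],[0.071,-0.102,0,0,0,-1.286,0.085],[0.071,-0.102,0,0,0,-1.286,0.085],[0.071,-0.102,0,0,0,-1.286,0.085]]]}}

```text
time: 1.6
eef_pos: [430.4, -20.8, 256.0]
tool_rot: [-3.141, 0.0, 1.038]
wrist_force: [0.1, 0.1, -0.2]
gripper_width: 84.9
```

```bash
python3 -c "
from h import *
rel(430,-20,255,np.pi/2)"
```

```text
t 1.6 pos [430.4 -20.8 256. ] rot [-3.141  0.     1.038] q7 0.88 F [ 0.1  0.1 -0.2]
rel [ 0.0005 -0.0007  0.001 ] [-6.000e-04 -1.000e-04 -5.329e-01]
```

Call:
{"fn": "send_rows", "kwargs": {"commands": [[[0,0,0,0,0,-0.533,0.085],[0,0,0,0,0,-0.533,0.085],[0,0,0,0,0,-0.533,0.085],[0,0,0,0,0,-0.533,0.085],[0,0,0,0,0,-0.533,0.085]]]}}

```text
time: 2.1
eef_pos: [430.2, -22.0, 256.0]
tool_rot: [-3.141, -0.0, 1.562]
wrist_force: [-0.8, -0.4, 0.0]
gripper_width: 84.8
```

Run:
```python
from h import *
rel(475,224,200,np.pi/2)
i=arm.camera_info('wrist'); p,d=arm.grab_frame('wrist'); np.savez('w1.npz',p=p,d=d,W=i['world_to_cam'])
cv2.imwrite('pics/w1.png',p[:,:,::-1]); print(i['vfov'])
```

```text
t 2.1 pos [430.2 -22.  256. ] rot [-3.141 -0.     1.562] q7 1.39 F [-0.8 -0.4  0. ]
rel [0.2464 0.0426 0.056 ] [-0.0006 -0.0001 -0.0089]
62.15141157879774
```

View pics/w1.png

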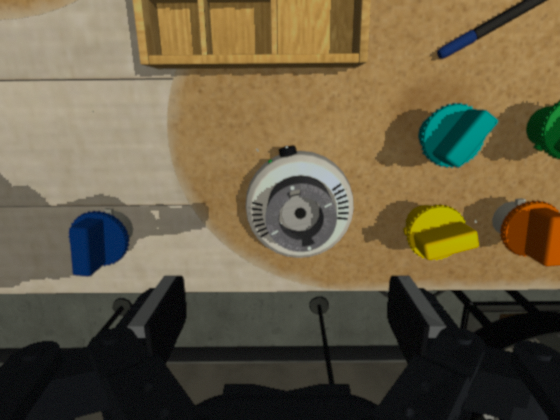

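The wrist view shows the diffuser ring centred near (300,213), with white marks around (292,190) and (310,240). I'll enlarge it and measure.

Run:
```python
from h import *
q=np.load('w1.npz');p,d=q['p'],q['d']; i=arm.camera_info('wrist'); i['world_to_cam']=q['W']
c=p[150:265,235:365]; cv2.imwrite('pics/c2.png',cv2.resize(c,None,fx=5,fy=5,interpolation=cv2.INTER_CUBIC)[:,:,::-1])
P=pts(i,d,np.ones_like(d,bool)).reshape(-1,3) if (d>0).all() else None
v,u=np.mgrid[150:265,235:365]; m=np.zeros(d.shape,bool); m[150:265,235:365]=1
Q=pts(i,d,m); r=Q[(Q[:,2]>53)&(Q[:,2]<68)]
print(len(r),np.median(r,0)); 
(cx,cy),rad=cv2.minEnclosingCircle(r[:,:2].astype(np.float32)); print('encl',cx,cy,rad)
b=Q[(Q[:,2]>25)]; print('housing',cv2.minEnclosingCircle(b[:,:2].astype(np.float32)), np.histogram(Q[:,2],bins=range(-5,80,5)))
```

```text
2390 [457.18736575  -8.02556951  60.70613168]
encl 458.3015441894531 -8.291333198547363 34.24428176879883
housing ((454.8399658203125, -9.6336669921875), 59.13022994995117) (array([ 328, 5515,  217,   82,  169,  257,  901, 2005, 1681, 1137,  123,
        146,  440, 1890,    0,    0]), array([-5,  0,  5, 10, 15, 20, 25, 30, 35, 40, 45, 50, 55, 60, 65, 70, 75]))
```

View pics/c2.png

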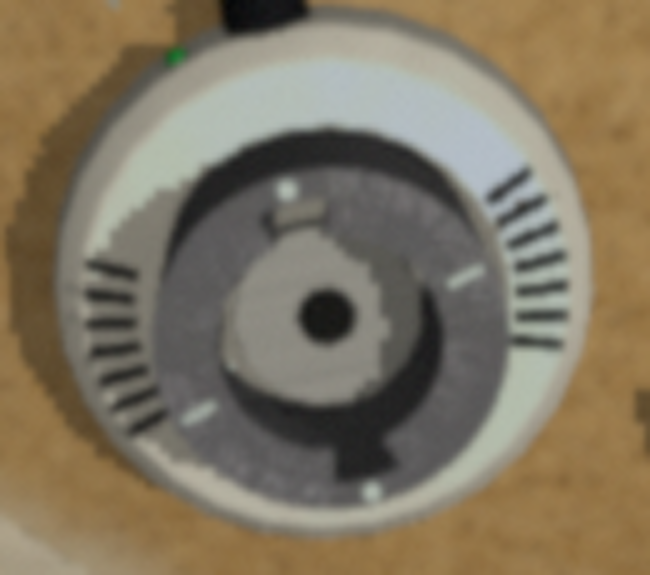

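The crop shows the slot dots at (288,188) and (372,491) and the locking ticks at (465,276) and (199,413), at 5x scale.

Run:
```python
from h import *
q=np.load('w1.npz');p,d=q['p'],q['d']; i=arm.camera_info('wrist'); i['world_to_cam']=q['W']
uv=np.array([[288,188],[372,491],[465,276],[199,413]])/5.+[234.6,149.6]
P=cast(i,uv,60); print(P.round(1),P[:2].mean(0),P[2:].mean(0))
a=P[1]-P[0];print('slot ang deg',np.degrees(np.arctan2(a[1],a[0])),np.hypot(*a[:2])); a=P[2]-P[3];print('tick',np.degrees(np.arctan2(a[1],a[0])),np.hypot(*a[:2]))
for a,c,b,m in blobs(mask(p,3,14,150,90),100):
    print('orange',c,b); T=pts(i,d,m); T=T[T[:,2]>70]; print(len(T),T.mean(0).round(1), cv2.minAreaRect(T[:,:2].astype(np.float32)))
```

```text
[[ 4.279e+02 -1.630e+01  6.000e+01]
 [ 4.886e+02 -2.000e-01  6.000e+01]
 [ 4.451e+02  1.680e+01  6.000e+01]
 [ 4.721e+02 -3.360e+01  6.000e+01]] [458.26825651  -8.25649566  60.        ] [458.61099129  -8.40527962  60.        ]
slot ang deg 14.94436897297957 62.76807365331075
tick 118.16120108489203 57.17529361029688
orange [520.66566567 227.46946947] [503 201  57  56]
0 [nan nan nan] ((0.0, 0.0), (0.0, 0.0), 0.0)
orange [553.0362776 242.7444795] [544 215  16  52]
631 [478.7 223.3  76.3] ((477.8804016113281, 223.16783142089844), (49.617000579833984, 14.537569046020508), 10.099766731262207)<stdin>:7: RuntimeWarning: Mean of empty slice.
  ret = um.true_divide(
```

Call:
{"fn": "send_rows", "kwargs": {"commands": [[[0.246,0.043,0.056,0,0,-0.009,0.05],[0.246,0.043,0.056,0,0,-0.009,0.05],[0.246,0.043,0.056,0,0,-0.009,0.05],[0.246,0.043,0.056,0,0,-0.009,0.05],[0.246,0.043,0.056,0,0,-0.009,0.05]]]}}

```text
time: 2.65
eef_pos: [474.8, 219.5, 200.8]
tool_rot: [-3.141, 0.001, 1.568]
wrist_force: [0.5, 0.3, 1.1]
gripper_width: 49.9
```

Call:
{"fn": "send_rows", "kwargs": {"commands": [[[0,0,0,0,0,0,0.05],[0,0,0,0,0,0,0.05],[0,0,0,0,0,0,0.05]]]}}

```text
time: 2.95
eef_pos: [474.6, 216.7, 201.3]
tool_rot: [-3.141, 0.001, 1.569]
wrist_force: [-0.1, -0.9, 1.1]
gripper_width: 50.1
```

```bash
cat > amb.py <<'E'
from h import *
import sys
n=sys.argv[1]
i=arm.camera_info('wrist'); p,d=arm.grab_frame('wrist'); cv2.imwrite(f'pics/{n}.png',p[:,:,::-1])
for a,c,b,m in blobs(mask(p,3,14,150,60),300):
    T=pts(i,d,m); T=T[(T[:,2]>72)&(T[:,2]<80)]; print(a,c,b,len(T))
    if len(T)>50: print(T.mean(0).round(1), cv2.minAreaRect(T[:,:2].astype(np.float32)))
rel(476,224,200,np.pi/2)
E
python3 amb.py w2
```

```text
3906 [298.08192524 205.59395801] [263 168  73  80] 1529
[476.2 227.1  76.4] ((477.74658203125, 227.22708129882812), (49.443912506103516, 17.988683700561523), 4.4462809562683105)
t 3.0 pos [474.9 216.3 201.5] rot [3.142e+00 1.000e-03 1.568e+00] q7 0.72 F [-0.1 -0.8  0.7]
rel [0.0077 0.0011 0.0015] [ 0.      0.0012 -0.0029]
```

View pics/w2.png

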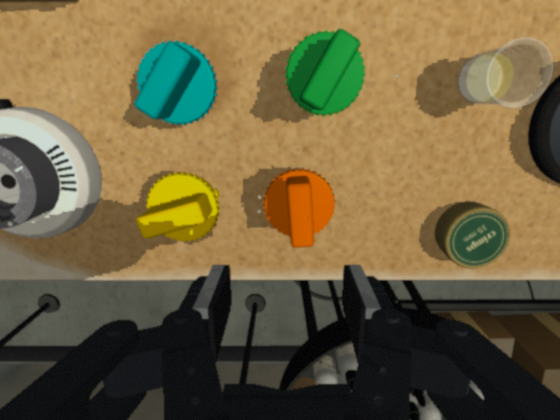

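The picture shows the orange bar centred under the tool, about 4° off world x, with clear room on both sides.

```bash
python3 -c "
from h import *
rel(477.5,227.2,125,1.648)"
```

```text
t 3.0 pos [474.9 216.3 201.5] rot [3.142e+00 1.000e-03 1.568e+00] q7 0.72 F [-0.1 -0.8  0.7]
rel [0.011  0.0026 0.0765] [-0.      0.0012 -0.0801]
```

Call:
{"fn": "send_rows", "kwargs": {"commands": [[[0.011,0.0025,0.077,0,0,-0.08,0.05],[0.011,0.0025,0.077,0,0,-0.08,0.05],[0.011,0.0025,0.077,0,0,-0.08,0.05],[0.011,0.0025,0.077,0,0,-0.08,0.05]]]}}

```text
time: 3.4
eef_pos: [477.6, 227.9, 125.3]
tool_rot: [3.141, 0.0, 1.649]
wrist_force: [0.8, 0.2, 0.4]
gripper_width: 50.1
```

```bash
sed -i 's/^rel.*/rel(477.5,227.2,73,1.648)/' amb.py; python3 amb.py w3
```

```text
7262 [283.95056458 235.86160837] [237 184  97 113] 2914
[475.5 227.1  76.4] ((477.3952331542969, 227.24639892578125), (49.46836471557617, 17.822124481201172), 3.907015085220337)
t 3.45 pos [478.1 228.4 126.1] rot [ 3.14  -0.     1.649] q7 0.68 F [0.8 1.  0.2]
rel [-0.0012 -0.0008  0.0531] [ 0.002  -0.0003  0.001 ]
```

Call:
{"fn": "send_rows", "kwargs": {"commands": [[[-0.001,-0.001,0.053,0,0,0.005,0.05],[-0.001,-0.001,0.053,0,0,0.005,0.05],[-0.001,-0.001,0.053,0,0,0.005,0.05],[-0.001,-0.001,0.053,0,0,0.005,0.05]]]}}

```text
time: 3.85
eef_pos: [477.4, 228.6, 73.8]
tool_rot: [3.139, -0.001, 1.646]
wrist_force: [-0.2, 1.0, 0.9]
gripper_width: 50.1
```

Call:
{"fn": "send_rows", "kwargs": {"commands": [[[0,0,0,0,0,0,0.0],[0,0,0,0,0,0,0.0],[0,0,0,0,0,0,0.0],[0,0,0,0,0,0,0.0],[0,0,0,0,0,0,0.0]]], "grip_force": 60}}

```text
time: 4.35
eef_pos: [476.9, 228.2, 72.9]
tool_rot: [3.14, -0.0, 1.646]
wrist_force: [-0.1, -0.4, 7.8]
gripper_width: 16.8
```

Call:
{"fn": "send_rows", "kwargs": {"commands": [[[0,0,-0.04,0,0,0,0.0],[0,0,-0.08,0,0,0,0.0],[0,0,-0.115,0,0,0,0.0],[0,0,-0.115,0,0,0,0.0],[0,0,-0.115,0,0,0,0.0]]]}}

```text
time: 4.85
eef_pos: [476.4, 227.5, 187.1]
tool_rot: [3.14, 0.001, 1.645]
wrist_force: [0.4, -0.6, -1.8]
gripper_width: 17.0
```

Run:
```python
from h import *
s=arm.state(); print(s['gripper_width'],s['wrist_force'],s['torque'])
i=arm.camera_info('wrist'); p,d=arm.grab_frame('wrist'); cv2.imwrite('pics/w4.png',p[:,:,::-1])
m=mask(p,3,14,150,60)>0
T=pts(i,d,m)-s['eef_pos']; R=Ro.from_euler('xyz',s['tool_rot']); T=R.inv().apply(T)
print(np.histogram(T[:,2],bins=range(-40,60,4)))
t=T[np.abs(T[:,2]-np.min(T[:,2])-2)<4]; print(len(t),cv2.minAreaRect(t[:,:2].astype(np.float32)))
rel(458.4,-8.3,190,1.571+.26)
```

```text
17.00250529573916 [ 0.36624968 -0.57362661 -1.82902366] [-0.03849268  0.02397799  0.0342373 ]
(array([   0,    0,    0,    0,    0,    0,    0,    1, 1512, 3691,  196,
        186,  183,  157,  159,  126, 1191, 2318,  217,    4,    0,    0,
          0,    0]), array([-40, -36, -32, -28, -24, -20, -16, -12,  -8,  -4,   0,   4,   8,
        12,  16,  20,  24,  28,  32,  36,  40,  44,  48,  52,  56]))
4834 ((0.26509761810302734, 0.5903053283691406), (17.33300018310547, 49.74705505371094), 0.14135757088661194)
t 4.9 pos [475.8 227.2 186. ] rot [-3.141e+00  1.000e-03  1.646e+00] q7 0.75 F [-0.  -0.3 -1.6]
rel [-0.2335 -0.0349 -0.0037] [-0.0009  0.001  -0.1854]
```

View pics/w4.png

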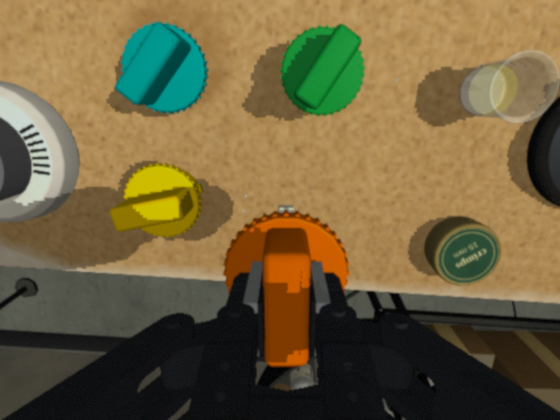

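The cartridge is held square and centred in the tool, within 0.6 mm. Next I carry it over the ring.

Call:
{"fn": "send_rows", "kwargs": {"commands": [[[-0.2335,-0.035,-0.004,0,0,-0.183,0.0],[-0.2335,-0.035,-0.004,0,0,-0.183,0.0],[-0.2335,-0.035,-0.004,0,0,-0.183,0.0],[-0.2335,-0.035,-0.004,0,0,-0.183,0.0],[-0.2335,-0.035,-0.004,0,0,-0.183,0.0]]]}}

```text
time: 5.4
eef_pos: [457.0, -11.0, 188.9]
tool_rot: [-3.138, -0.001, 1.827]
wrist_force: [1.8, -0.0, -2.4]
gripper_width: 17.0
```

Call:
{"fn": "send_rows", "kwargs": {"commands": [[[0,0,0,0,0,0,0.0],[0,0,0,0,0,0,0.0],[0,0,0,0,0,0,0.0]]]}}

```text
time: 5.7
eef_pos: [458.4, -6.4, 189.9]
tool_rot: [-3.141, -0.001, 1.831]
wrist_force: [-0.5, 0.6, -1.5]
gripper_width: 17.2
```

Run:
```python
from h import *
s=arm.state(); print(s['gripper_width'],s['wrist_force'],s['torque'])
i=arm.camera_info('wrist'); p,d=arm.grab_frame('wrist'); cv2.imwrite('pics/w5.png',p[:,:,::-1])
rel(458.4,-8.3,140,1.828)
```

```text
17.1708389212162 [-0.45645301  0.59956597 -1.47639964] [-0.02652097  0.01842408 -0.04206545]
t 5.75 pos [458.5  -6.1 190.1] rot [-3.141e+00 -1.000e-03  1.832e+00] q7 1.42 F [-0.2 -0.4 -1.2]
rel [-0.0022 -0.0006  0.0501] [-0.0007 -0.0012  0.0035]
```

View pics/w5.png

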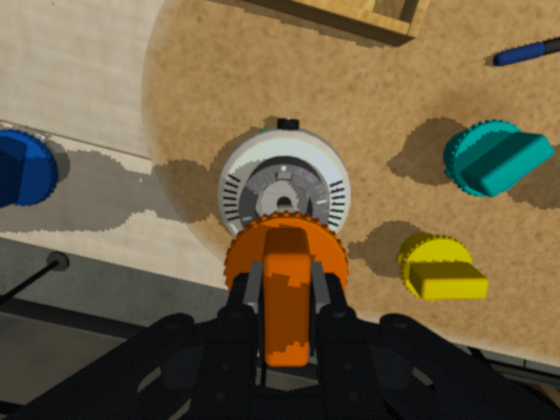

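Both locking ticks, (321,187) and (247,218), and the near dot (283,168) are still visible. I'll cross-check the ring centre from here.

Run:
```python
from h import *
p=cv2.imread('pics/w5.png'); g=cv2.cvtColor(p,cv2.COLOR_BGR2GRAY).astype(float); g=cv2.morphologyEx(g,cv2.MORPH_TOPHAT,np.ones((9,9)))
i=arm.camera_info('wrist'); u=[]
for x,y in((283,168),(321,187),(247,218)):
    w=g[y-6:y+7,x-6:x+7].copy(); yy,xx=np.mgrid[y-6:y+7,x-6:x+7]; w[w<.55*w.max()]=0
    u.append((np.sum(w*xx)/w.sum(),np.sum(w*yy)/w.sum()))
P=cast(i,u,60); print(np.round(u,1),P.round(1),'ctr',P[1:].mean(0)); a=P[1]-P[2]; print(np.degrees(np.arctan2(a[1],a[0])),np.hypot(*a[:2]))
c=P[1:].mean(0); a=c-P[0]; print('dot',np.degrees(np.arctan2(a[1],a[0])),np.hypot(*a[:2]))
```

```text
[[283.2 168. ]
 [327.  185.1]
 [246.5 218.4]] [[428.4 -16.3  60. ]
 [432.3  17.8  60. ]
 [472.3 -33.2  60. ]] ctr [452.31478874  -7.71092701  60.        ]
128.1615365193942 64.7839527868141
dot 19.656813052010243 25.43330897456751
```

Call:
{"fn": "send_rows", "kwargs": {"commands": [[[-0.0024,-0.001,0.03,0,0,0.003,0.0],[-0.0024,-0.001,0.05,0,0,0.003,0.0],[-0.0024,-0.001,0.05,0,0,0.003,0.0],[-0.0024,-0.001,0.05,0,0,0.003,0.0]]]}}

```text
time: 6.15
eef_pos: [458.6, -8.7, 140.7]
tool_rot: [-3.141, -0.001, 1.829]
wrist_force: [-0.6, 1.3, -1.0]
gripper_width: 17.1
```

```bash
python3 -c "
from h import *
rel(458,-8.6,127,1.828)"
```

```text
t 6.15 pos [458.6  -8.7 140.7] rot [-3.141e+00 -1.000e-03  1.829e+00] q7 1.33 F [-0.6  1.3 -1. ]
rel [ 0.0002 -0.0005  0.0137] [-0.0002 -0.001   0.0006]
```

Call:
{"fn": "send_rows", "kwargs": {"commands": [[[0,-0.0005,0.004,0,0,0,0.0],[0,-0.0005,0.008,0,0,0,0.0],[0,-0.0005,0.011,0,0,0,0.0],[0,-0.0005,0.013,0,0,0,0.0],[0,-0.0005,0.013,0,0,0,0.0]]]}}

```text
time: 6.65
eef_pos: [457.8, -9.9, 127.4]
tool_rot: [-3.142, -0.001, 1.826]
wrist_force: [-0.6, 1.3, -2.6]
gripper_width: 17.3
```

```bash
python3 -c "
from h import *
rel(458,-8.6,120,1.828)"
```

```text
t 6.65 pos [457.8  -9.9 127.4] rot [-3.142e+00 -1.000e-03  1.826e+00] q7 1.31 F [-0.6  1.3 -2.6]
rel [0.0013 0.0005 0.0074] [-0.     -0.0006 -0.0019]
```

Call:
{"fn": "send_rows", "kwargs": {"commands": [[[0.0008,0.0003,0.003,0,0,0,0.0],[0.0008,0.0003,0.006,0,0,0,0.0],[0.0008,0.0003,0.008,0,0,0,0.0],[0.0008,0.0003,0.008,0,0,0,0.0]]]}}

```text
time: 7.05
eef_pos: [458.0, -9.6, 119.2]
tool_rot: [-3.141, -0.0, 1.826]
wrist_force: [0.7, 0.2, -3.1]
gripper_width: 17.1
```

```bash
python3 -c "
from h import *
rel(458,-8.6,115,1.828); print(arm.state()['torque'])"
```

```text
t 7.05 pos [458.   -9.6 119.2] rot [-3.141 -0.     1.826] q7 1.3 F [ 0.7  0.2 -3.1]
rel [0.0009 0.0003 0.0042] [-0.0005 -0.0001 -0.0021]
[ 0.07049897 -0.00404066 -0.03104092]
```

Call:
{"fn": "send_rows", "kwargs": {"commands": [[[0,0,0.001,0,0,0,0.0],[0,0,0.002,0,0,0,0.0],[0,0,0.003,0,0,0,0.0],[0,0,0.003,0,0,0,0.0]]]}}

```text
time: 7.45
eef_pos: [458.1, -9.3, 116.5]
tool_rot: [3.141, -0.0, 1.826]
wrist_force: [-0.9, 1.0, -2.2]
gripper_width: 17.4
```

```bash
python3 -c "
from h import *
rel(458,-8.6,112,1.828); print(arm.state()['torque'])"
```

```text
t 7.45 pos [458.1  -9.3 116.5] rot [ 3.141 -0.     1.826] q7 1.29 F [-0.9  1.  -2.2]
rel [0.0007 0.     0.0045] [ 0.0002 -0.0001 -0.0019]
[0.28085167 0.01487964 0.02077676]
```

Call:
{"fn": "send_rows", "kwargs": {"commands": [[[0.0003,0,0.001,0,0,0,0.0],[0.0005,0,0.002,0,0,0,0.0],[0.0005,0,0.003,0,0,0,0.0],[0.0005,0,0.004,0,0,0,0.0],[0.0005,0,0.004,0,0,0,0.0]]]}}

```text
time: 7.95
eef_pos: [458.1, -9.0, 112.7]
tool_rot: [3.141, 0.0, 1.826]
wrist_force: [-1.1, 0.2, 3.3]
gripper_width: 17.6
```

```bash
python3 -c "
from h import *
rel(458,-8.6,107,1.828); print(arm.state()['torque'])"
```

```text
t 7.95 pos [458.1  -9.  112.7] rot [3.141 0.    1.826] q7 1.28 F [-1.1  0.2  3.3]
rel [0.0005 0.     0.0057] [ 0.0002  0.0003 -0.0021]
[ 0.0401844   0.18847021 -0.03352702]
```

The spring force matches being through the slots: 5 N net, 2 mm into the plate. I keep pushing down.

Call:
{"fn": "send_rows", "kwargs": {"commands": [[[0,0,0.002,0,0,0,0.0],[0.0002,0,0.004,0,0,0,0.0],[0.0003,0,0.006,0,0,0,0.0],[0.0003,0,0.008,0,0,0,0.0],[0.0003,0,0.009,0,0,0,0.0]]]}}

```text
time: 8.45
eef_pos: [458.1, -9.0, 103.6]
tool_rot: [3.141, 0.001, 1.826]
wrist_force: [-1.4, -1.0, 7.8]
gripper_width: 17.2
```

```bash
python3 -c "
from h import *
rel(458,-8.6,101,1.828); print(arm.state()['torque'])"
```

```text
t 8.45 pos [458.1  -9.  103.6] rot [3.141e+00 1.000e-03 1.826e+00] q7 1.26 F [-1.4 -1.   7.8]
rel [ 0.0004 -0.      0.0026] [ 0.0002  0.0006 -0.0023]
[-0.15786721  0.30273313 -0.01121603]
```

Call:
{"fn": "send_rows", "kwargs": {"commands": [[[0,0,0.001,0,0,0,0.0],[0,0,0.002,0,0,0,0.0],[0,0,0.003,0,0,0,0.0],[0,0,0.003,0,0,0,0.0],[0,0,0.003,0,0,0,0.0]]]}}

```text
time: 8.95
eef_pos: [458.2, -9.0, 100.8]
tool_rot: [3.141, 0.001, 1.826]
wrist_force: [-0.6, -1.2, 8.5]
gripper_width: 17.1
```

```bash
python3 -c "
from h import *
rel(458,-8.6,101,1.828); print(arm.state()['torque'])"
```

```text
t 8.95 pos [458.2  -9.  100.8] rot [3.141e+00 1.000e-03 1.826e+00] q7 1.26 F [-0.6 -1.2  8.5]
rel [ 0.0004 -0.0001 -0.0002] [ 0.0002  0.0008 -0.0022]
[-0.14305064  0.3978792  -0.00524355]
```

Underside is about 28 mm above the foot, so it's deep enough to turn. I twist clockwise, which is +rz in the tool frame.

Call:
{"fn": "send_rows", "kwargs": {"commands": [[[0,0,0,0,0,0.05,0.0],[0,0,0,0,0,0.15,0.0],[0,0,0,0,0,0.25,0.0],[0,0,0,0,0,0.35,0.0],[0,0,0,0,0,0.35,0.0]]]}}

```text
time: 9.45
eef_pos: [458.5, -8.6, 101.0]
tool_rot: [3.14, 0.0, 1.474]
wrist_force: [-0.9, -0.8, 7.9]
gripper_width: 17.1
```

```bash
python3 -c "
from h import *
rel(458,-8.6,101,1.828-1.36); print(arm.state()['torque'])"
```

```text
t 9.45 pos [458.5  -8.6 101. ] rot [3.14  0.    1.474] q7 0.97 F [-0.9 -0.8  7.9]
rel [-0.     -0.0005  0.    ] [ 1.5000e-03 -4.0000e-04  1.0057e+00]
[ 0.01069345  0.16065468 -0.02235415]
```

Call:
{"fn": "send_rows", "kwargs": {"commands": [[[0,0,0,0,0,0.1,0.0],[0,0,0,0,0,0.23,0.0],[0,0,0,0,0,0.36,0.0],[0,0,0,0,0,0.49,0.0],[0,0,0,0,0,0.6,0.0]]]}}

```text
time: 9.95
eef_pos: [458.8, -8.5, 101.1]
tool_rot: [3.14, -0.001, 0.871]
wrist_force: [-0.6, 0.6, 7.6]
gripper_width: 17.0
```

```bash
python3 -c "
from h import *
rel(458,-8.6,101,1.828-1.38); print(arm.state()['torque'])"
```

```text
t 9.95 pos [458.8  -8.5 101.1] rot [ 3.14e+00 -1.00e-03  8.71e-01] q7 0.47 F [-0.6  0.6  7.6]
rel [-0.0006 -0.0005  0.0001] [ 0.0013 -0.0016  0.4233]
[ 0.12794333  0.17701415 -0.00125501]
```

Call:
{"fn": "send_rows", "kwargs": {"commands": [[[0,0,0,0,0,0.12,0.0],[0,0,0,0,0,0.24,0.0],[0,0,0,0,0,0.34,0.0],[0,0,0,0,0,0.4,0.0],[0,0,0,0,0,0.4,0.0]]]}}

```text
time: 10.45
eef_pos: [458.9, -8.4, 101.1]
tool_rot: [3.14, -0.002, 0.475]
wrist_force: [-0.6, 0.4, 8.2]
gripper_width: 17.1
```

```bash
python3 -c "
from h import *
rel(458.5,-8.6,106,1.828-1.37); print(arm.state()['torque'])"
```

```text
t 10.45 pos [458.9  -8.4 101.1] rot [ 3.14e+00 -2.00e-03  4.75e-01] q7 0.14 F [-0.6  0.4  8.2]
rel [-0.0004  0.     -0.0049] [ 0.0012 -0.0019  0.0169]
[ 0.16088522  0.01564125 -0.09309949]
```

Call:
{"fn": "send_rows", "kwargs": {"commands": [[[0,0,0,0,0,0.03,0.0],[0,0,0,0,0,0.03,0.0]]]}}

```text
time: 10.65
eef_pos: [458.8, -8.4, 101.1]
tool_rot: [3.141, -0.002, 0.446]
wrist_force: [0.2, 0.5, 7.9]
gripper_width: 16.8
```

Call:
{"fn": "send_rows", "kwargs": {"commands": [[[0,0,-0.002,0,0,0,0.0],[0,0,-0.003,0,0,0,0.0],[0,0,-0.004,0,0,0,0.0],[0,0,-0.005,0,0,0,0.0],[0,0,-0.005,0,0,0,0.0]]]}}

```text
time: 11.15
eef_pos: [458.7, -8.5, 105.8]
tool_rot: [3.141, -0.002, 0.446]
wrist_force: [1.0, 1.2, 4.9]
gripper_width: 17.1
```

```bash
python3 -c "
from h import *
rel(458.5,-8.6,106,1.828-1.37); print(arm.state()['torque'])"
```

```text
t 11.15 pos [458.7  -8.5 105.8] rot [ 3.141e+00 -2.000e-03  4.460e-01] q7 0.12 F [1.  1.2 4.9]
rel [-0.0003  0.     -0.0002] [ 0.0006 -0.0019 -0.0119]
[ 0.2417114  -0.31257768 -0.01131232]
```

Call:
{"fn": "send_rows", "kwargs": {"commands": [[[0,0,-0.0005,0,0,0,0.0],[0,0,-0.001,0,0,0,0.0],[0,0,-0.001,0,0,0,0.0]]]}}

```text
time: 11.45
eef_pos: [458.6, -8.5, 106.0]
tool_rot: [-3.141, -0.002, 0.446]
wrist_force: [5.1, 0.8, -7.7]
gripper_width: 17.1
```

```bash
python3 -c "
from h import *
rel(458.5,-8.6,106,1.828-1.37); print(arm.state()['torque'])"
```

```text
t 11.45 pos [458.6  -8.5 106. ] rot [-3.141e+00 -2.000e-03  4.460e-01] q7 0.12 F [ 5.1  0.8 -7.7]
rel [-0.0001  0.0001 -0.    ] [-0.0002 -0.0019 -0.012 ]
[ 0.34976432 -1.39883252  0.02631028]
```

The cartridge resists being lifted: motion stopped at 106.0 mm as the force swung from +4.9 to -7.7 N. That's the locked seat. I relax, let go and retreat.

Call:
{"fn": "send_rows", "kwargs": {"commands": [[[0,0,0.001,0,0,0,0.0],[0,0,0.001,0,0,0,0.03],[0,0,0.001,0,0,0,0.045],[0,0,0.001,0,0,0,0.05],[0,0,0.001,0,0,0,0.05]]]}}

```text
time: 11.95
eef_pos: [457.3, -8.8, 105.4]
tool_rot: [-3.141, 0.001, 0.446]
wrist_force: [0.1, -0.2, -0.6]
gripper_width: 50.0
```

Call:
{"fn": "send_rows", "kwargs": {"commands": [[[0,0,-0.02,0,0,0,0.05],[0,0,-0.06,0,0,0,0.05],[0,0,-0.1,0,0,0,0.05],[0,0,-0.1,0,0,0,0.05],[0,0,-0.1,0,0,0,0.05]]]}}

```text
time: 12.45
eef_pos: [458.0, -9.0, 206.2]
tool_rot: [3.14, -0.001, 0.445]
wrist_force: [-0.1, -1.0, -1.0]
gripper_width: 49.9
```

```bash
sed -i 's/>72)/>104)/;s/<80)/<114)/' amb.py; python3 amb.py w6
```

```text
4877 [286.75025631 212.84355136] [248 171  79  90] 1942
[458.7  -6.5 109.4] ((459.4659118652344, -7.899723052978516), (17.869396209716797, 49.21324920654297), 24.96028709411621)
t 12.5 pos [457.3  -9.  205.1] rot [3.142e+00 1.000e-03 4.460e-01] q7 0.24 F [-1.  -0.6 -0.9]
rel [ 0.1202 -0.2044  0.132 ] [-5.0000e-04  8.0000e-04 -1.2024e+00]
```

View pics/w6.png

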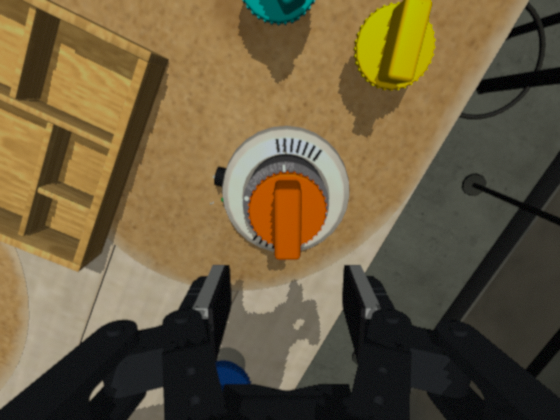

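The bar top stands at 109.4 mm, so the underside is at about 33 mm, which is the locked seat. It's centred within about 1 mm and turned about 80°, and the gripper is clear.

```bash
python3 -c "
from station import arm
print(arm.hand_in())"
```

```text
the job is handed in; nothing more can be done
None
```

The orange cartridge is fitted and locked in the diffuser, and I handed the job in at about 12.5 s. The hand-in reported no verdict.

I took it by its grip bar and carried it over the ring, whose slots I measured at about 15°. I pushed it through against the spring to about 28 mm above the foot, turned it clockwise about 79°, let it rise, and released it.

**Last checks:**
- **Lock, by feel:** lifted gently, it stopped at the locked height while the wrist force swung from +5 N to -8 N.
- **Lock, by camera after release:** the bar top stood at 109.4 mm, so the underside is about 33 mm above the foot. It was about 1 mm off the ring's centre and turned about 80°.
- **Forces:** vertical wrist force stayed within about 9 N at every reading while fitting.
- **Gripper:** clear of everything.

**What disagreed or was not checked:**
- My first far-off wrist view placed the cartridge about 4 mm away from the close view. I used the close view.
- One automatic tick detection at the ring was wrong. I discarded it, because the other two marks agreed with the first measurement.
- At about 30.6 mm the spring read roughly 1 N stiffer than the nominal figures.
- I did not measure the bystanders again at the end. No reading showed contact with them.

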